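Tip the tray of tomatoes into the lidded sauce pot

TASK

Get the three tomatoes in the aluminium tray into the steel sauce pot: lift the lid off by its knob and lay it knob up on a free piece of worktop, then carry the tray over by its handle and tip all three tomatoes into the pot from just above its rim, without touching them with the gripper. Set the empty tray back upright on the worktop. Put the lid and tray down gently, do not push the pot about, and leave the timer and the red sauce bottle standing where they are.

Things in the scene. Friction and masses are not known exactly. Their poses are not given: they have to be found in the camera images.
- pot: Plain round steel pot without handles, loose, stands on the worktop. Outside diameter 156 mm at the rim (152 mm at the foot), 120 mm high, wall 4 mm, bottom 5 mm thick. Origin: centre of the underside; z up.
- lid: Round steel pot lid, 162 mm across, loose, on the pot at the start. Origin: centre of its underside, a plug 136 mm wide and 8 mm deep that sits in the pot's mouth (origin then 112 mm above the pot's; 0 when the lid lies on the worktop). z points up through a black round knob, 34 mm in diameter, to be gripped 32 to 54 mm above the origin (top 56 mm); the dome below it is 19 mm high.
- tray: Loose aluminium tray, 118 mm wide (y), 0.6 kg full. Origin: centre of the floor's underside, z up. Floor x -65..75 mm; walls 50 mm high at the sides and back (+x); at the front (-x) a 25 degree ramp up to an open lip, over which the tomatoes roll once it is tipped down 35-50 degrees. Handle: black bar across the middle, 10 mm thick (x), 110 long (y), 26 tall, centre at x 0, y 0, z 125 mm.
- tray_lip (a point): Middle of the tray's front lip (pouring edge), 107 mm in front of the tray's origin and 23 mm above it; its axes are those of the tray.
- tomato_a_center (a point): Centre of one of the three equal red tomatoes in the tray, about 58 mm wide and 62 mm high, 83 g.
- tomato_b_center (a point): Centre of one of the three equal red tomatoes in the tray, about 58 mm wide and 62 mm high, 83 g.
- tomato_c_center (a point): Centre of one of the three equal red tomatoes in the tray, about 58 mm wide and 62 mm high, 83 g.
- timer: Bystander: small white kitchen timer, 46 x 64 x 58 mm (x, y, z), loose. Origin: centre of the underside.
- sauce_bottle: Bystander: red squeeze bottle, 52 mm in diameter, 180 mm high, loose. Origin: centre of the underside.
- pump_dispenser: Obstacle, fixed: white pump bottle, 110 mm wide body 236 mm high, pump head and spout up to 317 mm (spout reaches 60 mm from the axis towards the robot). Origin: centre of the underside.
- wall_end (a point): Obstacle, fixed: the far left corner, at worktop height, of a wall pier taller than the arm on the right of the work. From this corner the pier runs 180 mm towards the robot (-x); everything to its right there (-y) is closed off.
Things that resemble listed ones, but are neither listed nor needed, are in the scene too. What is shaped like the lid but purple is not meant.

How it is judged (in metres and radians):
On the way, in this order (a step that is already met when the one before it is completed fails the run):
1. the lid lies flat, knob up, on the worktop beside the pot, while the tray still stands level with the tomatoes in it (height (world z) of lid below 0.008 m and angle between lid's own z axis and vertical below 0.15 rad and horizontal distance between lid and pot above 0.14 m and linear speed of lid below 0.03 m/s and angle between tray's own z axis and vertical below 0.2 rad and distance between each of tomato_a_center, tomato_b_center, tomato_c_center and tray below 0.15 m), for 0.2 s.
2. all three tomatoes are in the pot (horizontal distance between each of tomato_a_center, tomato_b_center, tomato_c_center and pot below 0.072 m and z of tomato_a_center in the frame of pot between 0 and 0.11 m and z of tomato_b_center in the frame of pot between 0 and 0.11 m and z of tomato_c_center in the frame of pot between 0 and 0.11 m), for 0.2 s.
At the end, for the whole second after the job is handed in: All three tomatoes lie in the upright pot (centres within 72 mm of its axis, below 110 mm); the lid lies flat, knob up, on the worktop (origin under 8 mm high, over 140 mm from the pot's centre) and the tray stands upright on it (under 10 mm, tilt under 0.12 rad); all released, at rest (all of step 2 and height (world z) of lid below 0.008 m and angle between lid's own z axis and vertical below 0.15 rad and horizontal distance between lid and pot above 0.14 m and linear speed of each of lid, tray, pot below 0.03 m/s and height (world z) of tray below 0.01 m and angle between tray's own z axis and vertical below 0.12 rad and angle between pot's own z axis and vertical below 0.1 rad and linear speed of each of tomato_a, tomato_b, tomato_c below 0.1 m/s); the robot touches nothing.
It fails at once if a tomato is touched by the gripper (contact force between the fingers and tomato_a above 1 N or contact force between the fingers and tomato_b above 1 N or contact force between the fingers and tomato_c above 1 N).
It fails at once if a tomato falls hard (faster than 2.2 m/s, a drop of 25 cm) (linear speed of any of tomato_a, tomato_b, tomato_c above 2.2 m/s).
It fails at once if the lid or the tray is dropped onto the worktop ((height (world z) of lid below 0.02 m and linear speed of lid above 0.5 m/s) or (height (world z) of tray below 0.02 m and linear speed of tray above 0.5 m/s)).
It fails at once if the pot is pushed more than 40 mm or tipped (distance of pot from where it was at the start of the episode above 0.04 m or angle between pot's own z axis and vertical above 0.3 rad).
It fails at once if the timer or the sauce bottle is pushed away or knocked over (distance of any of timer, sauce_bottle from where it was at the start of the episode above 0.03 m or angle between any of timer, sauce_bottle's own z axis and vertical above 0.4 rad).
It also fails if it takes over 72 s, if anything falls off the work surface, if the arm or the gripper's body presses on something with over 40 N, if the wrist force passes 120 N, or if a joint passes its speed limit or range.

ROBOT

A 6-joint arm with a two-finger parallel gripper is mounted at the origin on a cart in front of the work surface, level with it; the furniture and walls round the work are solid. World frame = base frame: x ahead of the robot, y to its left, z up, the work surface at z = 0. Lengths are in mm, angles in rad, forces in N, time in s.
With the tool pointing down it reaches from about 350 to 975 mm from the base axis. Payload 7.1 kg.
Tool frame: the origin (TCP) lies midway between the tips of the shut fingers; the grasp point (between the pads) lies 19 mm behind it; z points along the fingers, y is the line along which they close (so a half turn about z gives the same grasp; the last joint's range is limited). The gripper opens to 88 mm and grips with 3 to 60 N. Pads are 20 mm wide; open, the fingers measure 115 mm over their backs; the gripper's body (75 mm by 178 mm) begins 61 mm behind the grasp point.
Start: joints at [1.279, 0.423, 1.63, -0, 1.089, -0.019], TCP at [168.361, 601.88, 222.675] pointing down, gripper open.
Joint ranges: [-3, 3], [-0.9, 2.11], [0.09, 2.58], [-1.31, 4.45], [0.11, 2.69], [-2.54, 2.54]. Speed limits (rad/s): [2.39, 2.39, 3.01, 3.14, 3.14, 3.14].

INTERFACE

Orientations are given as a rotation vector (axis times angle).
In Python, from workcell import ctrl gives the robot as it stands. The module is installed in compiled form; this text tells all that it offers.
- The arm moves only by the tool apply_moves, never from a script. Its argument "targets" is a list of rows, each a list of 3 entries, a list of its own where there are three numbers: the opening, from -1 (shut) to 1 (fully open), then the shift along the tool's x, y, z normalised to -1 to 1, where 1 is 5 cm, then the turn, a rotation vector about the tool's x, y, z normalised to -1 to 1, where 1 is 90 degrees. In form: [[jaw, [x, y, z], [wx, wy, wz]], ...]. A call has 1 to 8 rows; each row shifts and turns the commanded pose from where the row before left it, along the tool's axes as they then stand; what a row does not reach is not made up. A row lasts 1/8 s, in which the tool goes at most 62.5 mm and 10.7 degrees, less where a joint would pass 70% of its speed; a pose out of reach is approached as far as the arm can. A call with a number of a shift or a turn outside -1 to 1 is refused whole. A call with a gripper value outside its range is refused whole. The fingers move at their own pace and stop on an object; the grip force is fixed at half the most. Time passes only in rows, so rows that do not move let the fingers close. It gives the time, the measured TCP pose, the force, the opening and the grip force at its end, in the units of the state.
- ctrl.get_obs(): the state, without advancing time (a new reading comes with each control period).
- ctrl.get_image(name): name is "scene" or "side" or "wrist"; returns a dict with "pixels" (384x512x3 uint8, blue, green, red), "camera_matrix" (3x3 intrinsics, pixels), "view" (4x4, takes a point from world to camera coordinates); the wrist camera has in their place "hand_eye" (4x4, takes a point from camera to tool coordinates, whose origin is the TCP and whose axes are the flange's). Camera axes: x right, y down, z forward; pixel columns grow to the right and rows downward; lengths in mm; the calibration is good to about 2 mm. The wrist camera is an equidistant fisheye: a pixel r from the principal point sees the ray r / f radians off the axis. A picture is of the moment at which its call begins: read the wrist's pose just before it. There is no depth.
- ctrl.close_job(): hands the job in; it is judged then, once.
Trained networks look in the newest picture that a camera, given by its name, has taken for a name from the list of things; names that differ only in an ending like _2 or _b are one class to them, and where a whole thing is asked for, a point or a joint stands for the part that bears it (a point fixed in the world has none). Each returns a list of dicts, best first, with "score" (0 to 1); they miss things now and then, are a little off and sometimes report something else, mostly with a low value. They report only what shows in the picture. A call takes as long as a camera call. They do not tell look-alikes from the thing itself.
- ctrl.masks_of(label, camera): "region" (384x512 bool, what is visible of it) and "bbox" ([left, top, right, bottom] in pixels, round what is visible of it).
- ctrl.pinpoint(label, camera): "xy" ([column, row] in pixels: a listed point, or the origin of a listed thing).
The state is a dict: "t": time; "qpos": joint angles; "qvel": joint speeds; "joint_torque": joint torques, N m; "ee_pos": TCP position; "orientation": TCP orientation; "ft_force": force on the tool from outside, world axes, zero at the start; "moment": the same for the moment, N m; "width": finger opening in mm; "grasp_force": force on a finger pad.
Only numpy, scipy, OpenCV 4.12 (cv2) and the standard library are available. Lean on these libraries where they do the work, as an engineer would, in place of code of your own. Each camera call takes 0.05 s, during which the arm holds its last target. There are 200 camera calls.

## Working session

There is one attempt and no reset: what is moved stays moved. The work goes in short steps, Python scripts to look and compute and a tool call to move; the robot and the scene stay as the last step left them, time stands still between calls to the robot, and variables do not carry over. Pictures are saved under pics/ and viewed, at most 13 in all, crops included, and the job is handed in when it is done.

Besides the shell and the picture viewer there is one more tool, called after ">>>" by a JSON object that holds its "name" and its "arguments". apply_moves: Moves the arm, as the interface text tells. Scaled input: -1 to 1 covers 5 cm each way for a shift and 90 degrees each way for a turn. Its arguments: {"type":"object","properties":{"targets":{"type":"array"}},"required":["targets"]}

```bash
mkdir -p pics; cat > h.py <<'E'
import numpy as np, cv2
from workcell import ctrl
from scipy.spatial.transform import Rotation as R
def ray(im,uv):
    K=np.array(im["camera_matrix"]);V=np.array(im["view"])
    d=np.linalg.inv(K)@[uv[0],uv[1],1]; Rm=V[:3,:3]
    return -Rm.T@V[:3,3], Rm.T@d
def atz(im,uv,z):
    o,d=ray(im,uv); return o+d*(z-o[2])/d[2]
def proj(im,p):
    K=np.array(im["camera_matrix"]);V=np.array(im["view"])
    c=V[:3,:3]@p+V[:3,3]; q=K@c; return q[:2]/q[2]
E
python3 - <<'E'
from h import *
o=ctrl.get_obs();print({k:np.round(v,3).tolist() for k,v in o.items()})
ims=[]
for n in("scene","side"):
    im=ctrl.get_image(n);cv2.imwrite(f"pics/{n}0.png",im["pixels"]);
    o,_=ray(im,(0,0));print(n,o.round())
    for l,z in(("pot",0),("lid",112),("tray",0),("tray_lip",23),("tomato_a_center",35),("timer",0),("sauce_bottle",0),("pump_dispenser",0),("wall_end",0)):
        print(l,[(round(d["score"],2),np.round(d["xy"]).tolist(),atz(im,d["xy"],z).round().tolist()) for d in ctrl.pinpoint(l,n)[:4]])
E
```

```text
{'t': 0.0, 'qpos': [1.279, 0.424, 1.631, -0.0, 1.089, -0.019], 'qvel': [-0.001, -0.001, 0.0, -0.001, -0.003, -0.0], 'joint_torque': [-0.002, -54.461, -27.366, 0.064, 0.023, -0.0], 'ee_pos': [168.207, 601.332, 221.874], 'orientation': [-0.427, -3.112, 0.003], 'ft_force': [-0.065, 0.431, 0.281], 'moment': [0.032, 0.011, -0.005], 'grasp_force': 0.0, 'width': 87.769}
scene [ 703. 1082. 1480.]
pot [(0.71, [269.0, 204.0], [568.0, 215.0, 0.0])]
lid [(0.95, [268.0, 182.0], [572.0, 197.0, 112.0]), (0.91, [196.0, 134.0], [799.0, -31.0, 112.0])]
tray [(0.77, [325.0, 221.0], [388.0, 303.0, 0.0]), (0.5, [286.0, 158.0], [481.0, 25.0, 0.0])]
tray_lip [(0.84, [344.0, 199.0], [309.0, 237.0, 23.0])]
tomato_a_center [(0.49, [317.0, 221.0], [422.0, 319.0, 35.0])]
timer [(0.69, [314.0, 178.0], [394.0, 128.0, 0.0])]
sauce_bottle [(0.91, [313.0, 299.0], [474.0, 573.0, 0.0])]
pump_dispenser [(0.63, [313.0, 176.0], [398.0, 116.0, 0.0])]
wall_end [(0.78, [284.0, 158.0], [492.0, 25.0, 0.0])]
side [1552. -454.  974.]
pot [(0.83, [237.0, 210.0], [562.0, 203.0, 0.0])]
lid [(0.97, [188.0, 314.0], [900.0, -159.0, 112.0])]
tray [(0.96, [229.0, 172.0], [378.0, 299.0, -0.0])]
tray_lip [(0.67, [199.0, 164.0], [306.0, 225.0, 23.0])]
tomato_a_center []
timer [(0.58, [187.0, 196.0], [404.0, 118.0, 0.0])]
sauce_bottle []
pump_dispenser []
wall_end [(0.89, [176.0, 224.0], [503.0, 22.0, 0.0])]
```

```bash
python3 -c "
import cv2,numpy as np
a=cv2.imread('pics/scene0.png');b=cv2.imread('pics/side0.png')
cv2.imwrite('pics/s1.png',cv2.resize(a,(800,600)));cv2.imwrite('pics/s2.png',cv2.resize(b,(800,600)))"
```

```text
(no output)
```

View pics/s1.png

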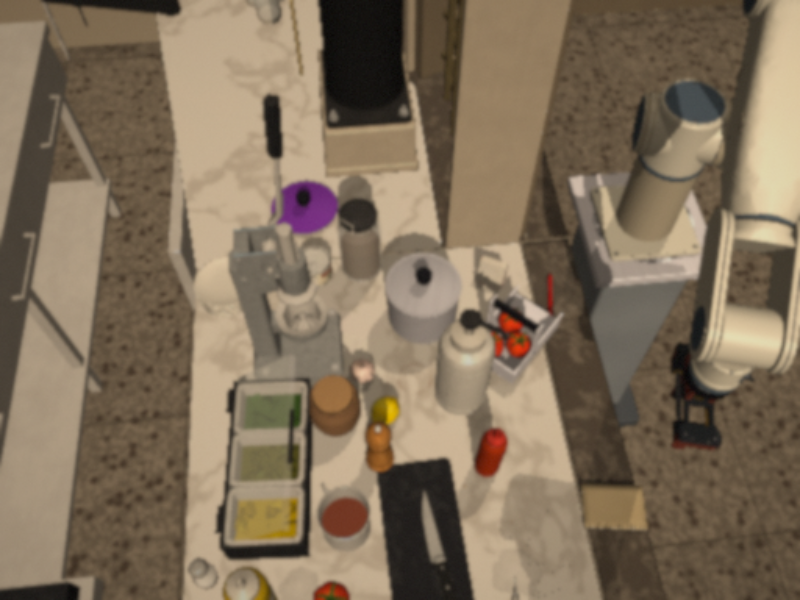

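View pics/s2.png

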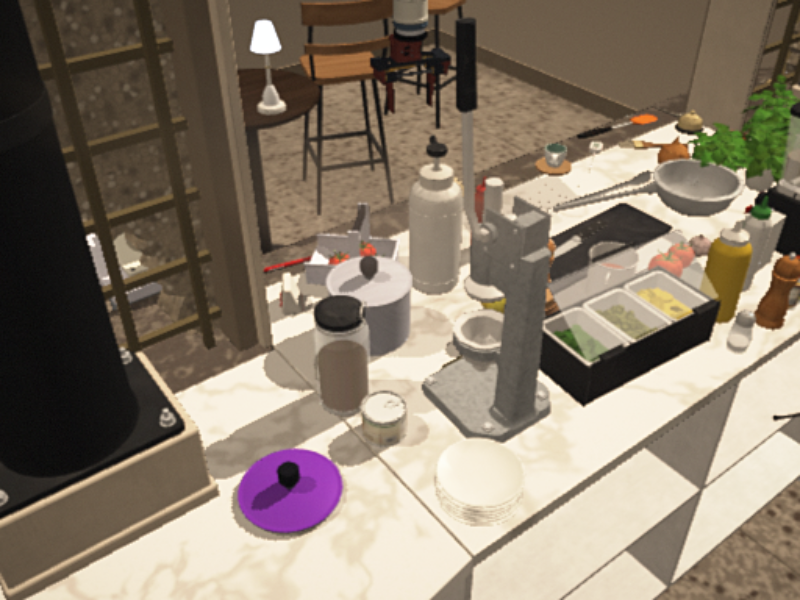

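The scene view shows the pot and lid at (422,290), the tray at (515,330) with its tomatoes, the pump at (463,370), the red bottle at (490,455) and free worktop near (530,500). The side view confirms the pot at (370,300) and the purple decoy at (290,490). Next I'll rectify the scene view to the worktop plane.

```bash
python3 - <<'E'
from h import *
im=ctrl.get_image("scene")
# topdown: x 200..900 up, y -150..850 left ; 1.25 px per.. 
s=0.78
pts=[(200,-150),(900,-150),(900,850),(200,850)]
src=np.float32([proj(im,np.array([x,y,0.])) for x,y in pts])
f=lambda x,y:((850-y)*s,(900-x)*s)
dst=np.float32([f(*p) for p in pts])
w=cv2.warpPerspective(im["pixels"],cv2.getPerspectiveTransform(src,dst),(780,546))
for x in range(200,901,100): cv2.line(w,tuple(map(int,f(x,850))),tuple(map(int,f(x,-150))),(255,255,0) ,1);cv2.putText(w,str(x),(2,int(f(x,0)[1])),0,.4,(0,0,255))
for y in range(-100,850,100): cv2.line(w,tuple(map(int,f(200,y))),tuple(map(int,f(900,y))),(255,255,0),1);cv2.putText(w,str(y),(int(f(0,y)[0]),10),0,.4,(0,0,255))
cv2.imwrite("pics/top.png",w)
print("pump base",atz(im,np.array([463,398])*.64,0).round())
sd=ctrl.get_image("side")
for l,z in(("lid",150),("tray",125)):
  for n,i in(("scene",im),("side",sd)):
    for d in ctrl.masks_of(l,n)[:3]:
      print(l,n,round(d["score"],2),d["bbox"])
for n,i in(("scene",im),("side",sd)):
  for l in("pump_dispenser","sauce_bottle"):
    for d in ctrl.masks_of(l,n)[:2]: print(l,n,round(d["score"],2),d["bbox"])
print("pump side base",atz(sd,np.array([433,285])*.64,0).round(),"front edge",atz(im,np.array([585,500])*.64,0).round())
# knob triangulation from both views
def tri(a,b):
    o1,d1=ray(im,a);o2,d2=ray(sd,b)
    t=np.linalg.lstsq(np.stack([d1,-d2],1),o2-o1,rcond=None)[0];p,q=o1+d1*t[0],o2+d2*t[1];return (p+q)/2,np.linalg.norm(p-q)
for nm,a,b in(("knob",(424,275),(369,266)),("pumptop",(470,320),(436,148)),("handle",(517,314),(362,220))):
    print(nm,tri(np.array(a)*.64,np.array(b)*.64))
E
```

```text
pump base [503. 417.   0.]
lid scene 0.8 [173.2, 114.4, 216.2, 149.8]
lid scene 0.63 [244.5, 161.1, 295.3, 203.7]
lid side 0.97 [207.9, 164.1, 265.5, 195.7]
lid side 0.62 [154.7, 284.6, 216.7, 342.8]
tray scene 0.64 [311.3, 185.0, 361.0, 247.5]
tray side 0.74 [194.2, 129.8, 258.9, 182.3]
sauce_bottle scene 0.88 [304.2, 272.1, 326.2, 306.1]
sauce_bottle scene 0.46 [317.7, 197.2, 333.8, 213.7]
pump side base [523. 391.   0.] front edge [298. 659.   0.]
knob (array([563.75365475, 202.70446071, 151.75864761]), np.float64(3.008970300965465))
pumptop (array([508.37762839, 405.86000461, 306.20507966]), np.float64(3.7582883032709304))
handle (array([386.26024234, 305.04778952, 128.49864776]), np.float64(8.752629780256347))
```

View pics/top.png

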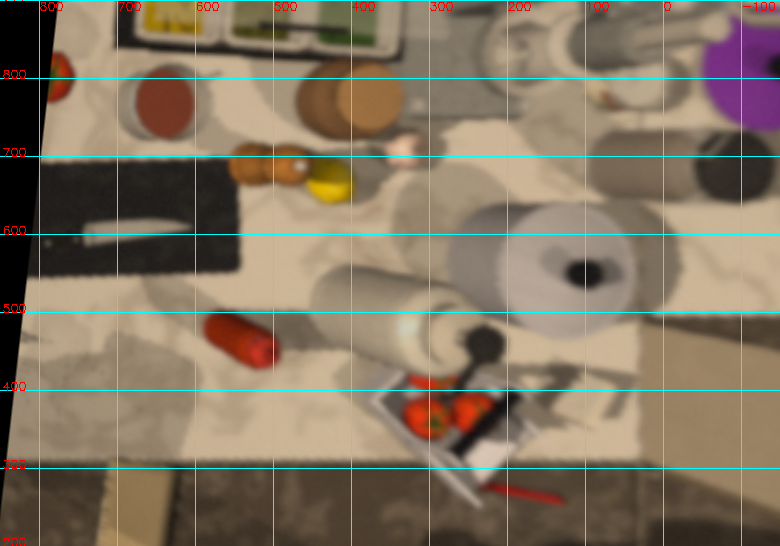

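The rectified view puts the front edge at x≈310, with free worktop around (420,700) for the lid. I'll triangulate the obstacles behind the pot, set up a row planner and plan the first transit.

```bash
cat >> h.py <<'E'
import json,os
def Rt(psi,tilt=0):   # tool y at azimuth psi (deg), nose down tilt (deg)
    c,s=np.cos(np.radians(psi)),np.sin(np.radians(psi))
    return R.from_matrix(np.array([[-s,c,0],[c,s,0],[0,0,-1]]))*R.from_euler('x',-tilt,degrees=True)
def plan(wps,start=None):
    """wps: (pos, psi, tilt, jaw, step_mm). start: (pos,psi,tilt) or measured. Prints rows."""
    if start is None:
        o=ctrl.get_obs(); p=np.array(o["ee_pos"]);r=R.from_rotvec(o["orientation"])
    else: p=np.array(start[0],float);r=Rt(*start[1:])
    rows=[]
    for pos,psi,tilt,jaw,step in wps:
        pos=np.array(pos,float);g=Rt(psi,tilt);p0,r0=p,r
        rv=(r0.inv()*g).as_rotvec()
        n=int(max(1,np.ceil(np.linalg.norm(pos-p0)/step-.02),np.ceil(np.degrees(np.linalg.norm(rv))/9.9-.02)))
        for k in range(1,n+1):
            tp=p0+(pos-p0)*k/n;tr=r0*R.from_rotvec(rv*k/n)
            s=np.round(r.inv().apply(tp-p)/50,2);w=np.round((r.inv()*tr).as_rotvec()/(np.pi/2),3)
            rows.append([jaw,s.tolist(),w.tolist()])
            p=p+r.apply(s*50);r=r*R.from_rotvec(w*np.pi/2)
    for i in range(0,len(rows),8): print(json.dumps(rows[i:i+8]))
    print("end",p.round(1),r.as_matrix()[:,1].round(2),r.as_matrix()[:,2].round(2))
def wray(im,obs,uv):
    K=np.array(im["camera_matrix"]);H=np.array(im["hand_eye"])
    a=np.array([(uv[0]-K[0,2])/K[0,0],(uv[1]-K[1,2])/K[1,1]]);th=np.linalg.norm(a)
    d=np.r_[a/th*np.sin(th) if th>0 else a,np.cos(th)]
    r=R.from_rotvec(obs["orientation"])
    return r.apply(H[:3,3])+obs["ee_pos"],r.apply(H[:3,:3]@d)
def wz(im,obs,uv,z):
    o,d=wray(im,obs,uv);return o+d*(z-o[2])/d[2]
def wproj(im,obs,p):
    K=np.array(im["camera_matrix"]);H=np.array(im["hand_eye"]);r=R.from_rotvec(obs["orientation"])
    c=H[:3,:3].T@(r.inv().apply(np.array(p)-obs["ee_pos"])-H[:3,3])
    th=np.arctan2(np.hypot(c[0],c[1]),c[2]);a=c[:2]/np.hypot(c[0],c[1])*th
    return np.array([K[0,2]+K[0,0]*a[0],K[1,2]+K[1,1]*a[1]])
E
python3 - <<'E'
from h import *
im=ctrl.get_image("scene");sd=ctrl.get_image("side")
def tri(a,b):
    o1,d1=ray(im,a);o2,d2=ray(sd,b)
    t=np.linalg.lstsq(np.stack([d1,-d2],1),o2-o1,rcond=None)[0];p,q=o1+d1*t[0],o2+d2*t[1];return ((p+q)/2).round(),np.linalg.norm(p-q).round(1)
for nm,a,b in(("cup",(300,315),(482,330)),("cyl top",(285,230),(493,183)),("coltop",(252,235),(525,205)),("handle tip",(271,97),(466,22)),("jar lid",(357,213),(341,310)),("basecorner",(340,365),(427,388)),("canister",(335,393),(552,245))):
    print(nm,*tri(np.array(a)*.64,np.array(b)*.64))
plan([((230,520,330),60,0,1,45),((400,300,350),43,0,1,45)],((168.4,601.9,222.7),73.9,0))
E
```

```text
cup [820. 259. 136.] 5.6
cyl top [817. 259. 416.] 0.9
coltop [878. 261. 408.] 9.2
handle tip [806. 201. 661.] 4.9
jar lid [690.  61. 195.] 3.8
basecorner [731. 250. -75.] 65.0
canister [761. 470. 194.] 3.3
[[1, [-0.41, -0.31, -0.54], [0.0, 0.0, 0.039]], [1, [-0.43, -0.28, -0.53], [0.0, 0.0, 0.038]], [1, [-0.44, -0.26, -0.54], [0.0, 0.0, 0.039]], [1, [-0.46, -0.23, -0.54], [0.0, 0.0, 0.038]], [1, [-0.73, -0.3, -0.06], [0.0, 0.0, 0.027]], [1, [-0.75, -0.27, -0.05], [0.0, 0.0, 0.027]], [1, [-0.76, -0.24, -0.06], [0.0, 0.0, 0.027]], [1, [-0.77, -0.21, -0.06], [0.0, 0.0, 0.027]]]
[[1, [-0.77, -0.17, -0.05], [0.0, 0.0, 0.027]], [1, [-0.78, -0.14, -0.06], [0.0, 0.0, 0.027]], [1, [-0.79, -0.11, -0.06], [0.0, 0.0, 0.027]]]
end [399.9 299.8 350.2] [0.73 0.68 0.  ] [ 0.  0. -1.]
```

>>> {"name": "apply_moves", "arguments": {"targets": [[1,[-0.41,-0.31,-0.54],[0,0,0.039]],[1,[-0.43,-0.28,-0.53],[0,0,0.038]],[1,[-0.44,-0.26,-0.54],[0,0,0.039]],[1,[-0.46,-0.23,-0.54],[0,0,0.038]],[1,[-0.73,-0.3,-0.06],[0,0,0.027]],[1,[-0.75,-0.27,-0.05],[0,0,0.027]],[1,[-0.76,-0.24,-0.06],[0,0,0.027]],[1,[-0.77,-0.21,-0.06],[0,0,0.027]]]}}

```text
t: 2.6
ee_pos: [329.5, 394.1, 341.9]
orientation: [1.056, 2.959, 0.001]
ft_force: [0.4, -0.2, 0.5]
width: 88.1
grasp_force: 0.0
```

>>> {"name": "apply_moves", "arguments": {"targets": [[1,[-0.77,-0.17,-0.05],[0,0,0.027]],[1,[-0.78,-0.14,-0.06],[0,0,0.027]],[1,[-0.79,-0.11,-0.06],[0,0,0.027]],[1,[0,0,0],[0,0,0]]]}}

```text
t: 3.1
ee_pos: [403.5, 300.2, 350.5]
orientation: [1.245, 2.884, 0.001]
ft_force: [0.5, 0.4, 0.0]
width: 87.6
grasp_force: 0.0
```

```bash
python3 - <<'E'
from h import *
o=ctrl.get_obs();print(o["t"],o["ee_pos"],R.from_rotvec(o["orientation"]).as_matrix().round(3).tolist(),o["qpos"])
im=ctrl.get_image("wrist");cv2.imwrite("pics/w1.png",cv2.resize(im["pixels"],(800,600)))
for l,z in(("pot",0),("lid",112),("tray",0),("tray_lip",23),("tomato_a_center",35),("timer",0),("sauce_bottle",0),("pump_dispenser",0),("wall_end",0)):
    print(l,[(round(d["score"],2),np.round(d["xy"]).tolist(),wz(im,o,d["xy"],z).round().tolist()) for d in ctrl.pinpoint(l,"wrist")[:4]])
print(wproj(im,o,[385,301,138])*1.5625,wproj(im,o,[565,204,168])*1.5625)
E
```

```text
3.1 [403.5069086  300.20461338 350.51404091] [[-0.686, 0.728, 0.001], [0.728, 0.686, 0.0], [-0.0, 0.001, -1.0]] [ 6.16126736e-01  1.06246003e-01  1.75284411e+00 -2.49663259e-04
  1.28177736e+00 -1.39553441e-01]
pot [(0.95, [285.0, 243.0], [569.0, 202.0, 0.0]), (0.41, [250.0, 127.0], [371.0, 318.0, 0.0])]
lid [(0.86, [289.0, 274.0], [568.0, 201.0, 112.0])]
tray [(0.59, [247.0, 139.0], [381.0, 298.0, 0.0])]
tray_lip [(0.95, [188.0, 146.0], [314.0, 225.0, 23.0])]
tomato_a_center [(0.8, [275.0, 157.0], [432.0, 312.0, 35.0])]
timer [(0.8, [189.0, 213.0], [395.0, 123.0, 0.0])]
sauce_bottle [(0.7, [388.0, 72.0], [477.0, 567.0, 0.0])]
pump_dispenser []
wall_end [(0.74, [198.0, 274.0], [493.0, 27.0, 0.0]), (0.21, [285.0, 242.0], [567.0, 204.0, 0.0])]
[386.26869207 238.49538737] [458.30648145 457.43615745]
```

View pics/w1.png

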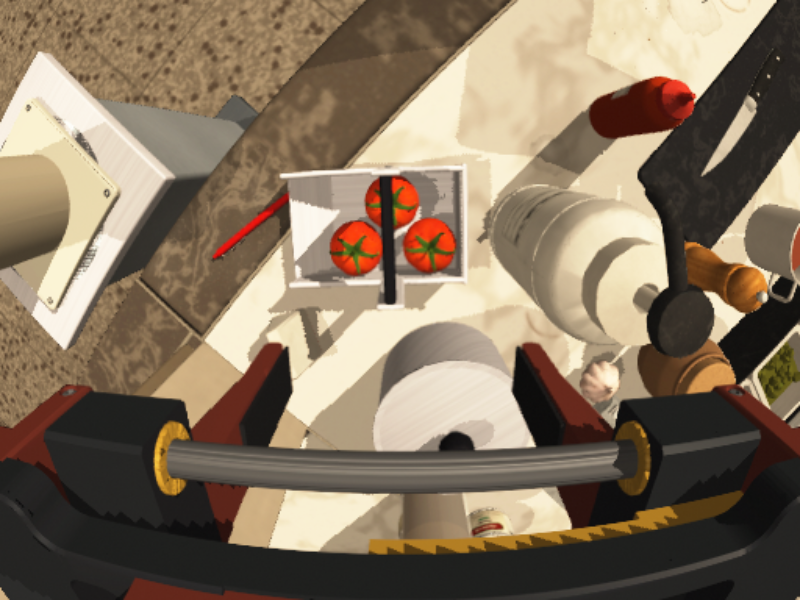

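The wrist view shows the tray at (380,240), its handle bar vertical at column 389, the knob at (457,440) and the pump at (590,270). All of it matches the predictions to within a few mm. Next is the knob grasp.

```bash
python3 - <<'E'
from h import *
for i in range(2):
    o=ctrl.get_obs();print(o["ee_pos"])
    im=ctrl.get_image("wrist")
    print("knob",wz(im,o,np.array([457,440])*.64,162), "bar",wz(im,o,np.array([389,240])*.64,138),wz(im,o,np.array([386,178])*.64,138),wz(im,o,np.array([390,303])*.64,138))
plan([((566,203,260),43.3,0,1,48),((566,203,138),43.3,0,1,40)],((402,300,350.3),43.3,0))
E
```

```text
[401.95839056 302.10518189 350.10527049]
knob [551.55956688 217.07178385 162.        ] bar [385.69756912 303.43820644 138.        ] [349.12350126 338.68836004 138.        ] [423.28692267 264.6580023  138.        ]
[402.05093766 301.99320837 350.13424217]
knob [551.66156539 216.9073448  162.        ] bar [385.80494452 303.32750977 138.        ] [349.23729734 338.5898877  138.        ] [423.38740196 264.53418661 138.        ]
[[1, [-0.73, 0.21, 0.36], [0.0, 0.0, 0.0]], [1, [-0.73, 0.21, 0.36], [0.0, 0.0, 0.0]], [1, [-0.74, 0.21, 0.36], [0.0, 0.0, 0.0]], [1, [-0.73, 0.22, 0.36], [0.0, 0.0, 0.0]], [1, [-0.73, 0.21, 0.37], [0.0, 0.0, 0.0]], [1, [-0.0, -0.0, 0.61], [0.0, 0.0, 0.0]], [1, [-0.0, -0.0, 0.61], [0.0, 0.0, 0.0]], [1, [-0.0, -0.0, 0.61], [0.0, 0.0, 0.0]]]
[[1, [-0.0, -0.0, 0.61], [0.0, 0.0, 0.0]]]
end [566.1 203.2 137.8] [0.73 0.69 0.  ] [ 0.  0. -1.]
```

>>> {"name": "apply_moves", "arguments": {"targets": [[1,[-0.73,0.21,0.36],[0,0,0]],[1,[-0.73,0.21,0.36],[0,0,0]],[1,[-0.74,0.21,0.36],[0,0,0]],[1,[-0.73,0.22,0.36],[0,0,0]],[1,[-0.73,0.21,0.37],[0,0,0]],[1,[0,0,0.6],[0,0,0]],[1,[0,0,0],[0,0,0]]]}}

```text
t: 4.58
ee_pos: [565.4, 204.6, 227.3]
orientation: [-1.24, -2.882, 0.005]
ft_force: [0.5, -0.5, 0.2]
width: 87.8
grasp_force: 0.0
```

```bash
python3 - <<'E'
from h import *
o=ctrl.get_obs();print(o["t"],o["ee_pos"])
sc=ctrl.get_image("scene");sd=ctrl.get_image("side")
a=cv2.resize(sc["pixels"][130:250,220:380],(800,600),interpolation=cv2.INTER_CUBIC)[:, :]
b=cv2.resize(sd["pixels"][120:240,160:320],(800,600),interpolation=cv2.INTER_CUBIC)
cv2.imwrite("pics/c1.png",np.hstack([cv2.resize(a,(400,300)),cv2.resize(b,(400,300))]))
im=ctrl.get_image("wrist");cv2.imwrite("pics/w2.png",cv2.resize(im["pixels"],(800,600)))
for n in("scene","side","wrist"):print(n,[(round(d["score"],2),np.round(d["xy"]).tolist()) for d in ctrl.pinpoint("lid",n)[:3]])
for d in ctrl.pinpoint("lid","wrist")[:1]: print(wz(im,o,d["xy"],112))
print(wproj(im,o,[566,203,168]))
E
```

```text
4.575 [565.37163476 204.6006064  227.29923991]
scene [(0.79, [194.0, 137.0]), (0.59, [266.0, 182.0])]
side [(0.89, [186.0, 314.0]), (0.8, [236.0, 186.0])]
wrist [(0.78, [253.0, 184.0])]
[562.56260282 200.53679913 112.        ]
[257.12452449 203.48815728]
```

View pics/w2.png

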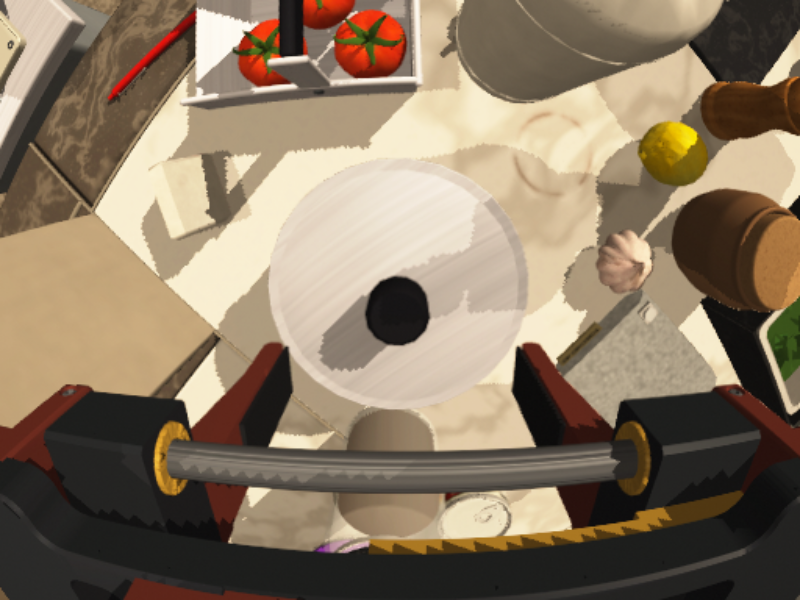

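The wrist view shows the lid centred at (398,285) and the knob at (398,311), squarely between the fingers.

```bash
python3 - <<'E'
from h import *
o=ctrl.get_obs();im=ctrl.get_image("wrist");print(o["ee_pos"])
k=wz(im,o,np.array([398,311])*.64,167);print("knob",k)
plan([((k[0],k[1],138),43.5,0,1,38)],(o["ee_pos"],43.5,0))
P=(k[0],k[1])
plan([((*P,170),43.5,0,-1,16),((*P,290),43.5,0,-1,40),((400,250,290),43.5,0,-1,42),((345,410,290),43.5,0,-1,42),((345,570,230),43.5,0,-1,42),((420,705,90),43.5,0,-1,42),((420,705,40),43.5,0,-1,18),((420,705,26),43.5,0,-1,5)],((*P,138),43.5,0))
E
```

```text
[567.06148412 205.91033771 230.93851751]
knob [565.20723674 204.68968783 167.        ]
[[1, [0.0, -0.01, 0.62], [0.0, 0.0, 0.0]], [1, [0.01, -0.02, 0.62], [0.0, 0.0, 0.0]], [1, [-0.0, -0.01, 0.62], [0.0, 0.0, 0.0]]]
end [565.3 204.9 137.9] [0.73 0.69 0.  ] [ 0.  0. -1.]
[[-1, [0.0, 0.0, -0.32], [0.0, 0.0, 0.0]], [-1, [0.0, 0.0, -0.32], [0.0, 0.0, 0.0]], [-1, [0.0, 0.0, -0.8], [0.0, 0.0, 0.0]], [-1, [0.0, 0.0, -0.8], [0.0, 0.0, 0.0]], [-1, [0.0, 0.0, -0.8], [0.0, 0.0, 0.0]], [-1, [0.59, -0.35, 0.0], [0.0, 0.0, 0.0]], [-1, [0.58, -0.36, 0.0], [0.0, 0.0, 0.0]], [-1, [0.59, -0.35, 0.0], [0.0, 0.0, 0.0]]]
[[-1, [0.59, -0.36, 0.0], [0.0, 0.0, 0.0]], [-1, [0.58, -0.35, 0.0], [0.0, 0.0, 0.0]], [-1, [0.62, 0.28, 0.0], [0.0, 0.0, 0.0]], [-1, [0.61, 0.28, 0.0], [0.0, 0.0, 0.0]], [-1, [0.62, 0.28, 0.0], [0.0, 0.0, 0.0]], [-1, [0.61, 0.28, 0.0], [0.0, 0.0, 0.0]], [-1, [0.62, 0.28, 0.0], [0.0, 0.0, 0.0]], [-1, [0.46, 0.44, 0.24], [0.0, 0.0, 0.0]]]
[[-1, [0.47, 0.44, 0.24], [0.0, 0.0, 0.0]], [-1, [0.46, 0.44, 0.24], [0.0, 0.0, 0.0]], [-1, [0.47, 0.44, 0.24], [0.0, 0.0, 0.0]], [-1, [0.46, 0.44, 0.24], [0.0, 0.0, 0.0]], [-1, [0.19, 0.59, 0.56], [0.0, 0.0, 0.0]], [-1, [0.18, 0.59, 0.56], [0.0, 0.0, 0.0]], [-1, [0.19, 0.59, 0.56], [0.0, 0.0, 0.0]], [-1, [0.18, 0.59, 0.56], [0.0, 0.0, 0.0]]]
[[-1, [0.19, 0.59, 0.56], [0.0, 0.0, 0.0]], [-1, [-0.0, 0.0, 0.33], [0.0, 0.0, 0.0]], [-1, [-0.0, 0.0, 0.34], [0.0, 0.0, 0.0]], [-1, [-0.0, 0.0, 0.33], [0.0, 0.0, 0.0]], [-1, [-0.0, 0.0, 0.09], [0.0, 0.0, 0.0]], [-1, [-0.0, 0.0, 0.1], [0.0, 0.0, 0.0]], [-1, [-0.0, 0.0, 0.09], [0.0, 0.0, 0.0]]]
end [419.9 705.1  26. ] [0.73 0.69 0.  ] [ 0.  0. -1.]
```

>>> {"name": "apply_moves", "arguments": {"targets": [[1,[0,-0.01,0.62],[0,0,0]],[1,[0.01,-0.02,0.61],[0,0,0]],[1,[0,-0.01,0.61],[0,0,0]],[1,[0,0,0],[0,0,0]],[-1,[0,0,0],[0,0,0]],[-1,[0,0,0],[0,0,0]],[-1,[0,0,0],[0,0,0]],[-1,[0,0,0],[0,0,0]]]}}

```text
t: 5.98
ee_pos: [565.2, 204.5, 138.3]
orientation: [1.24, 2.886, 0.001]
ft_force: [-0.4, -0.5, 0.2]
width: 51.1
grasp_force: 0.0
```

>>> {"name": "apply_moves", "arguments": {"targets": [[-1,[0,0,0],[0,0,0]],[-1,[0,0,0],[0,0,0]],[-1,[0,0,-0.2],[0,0,0]],[-1,[0,0,-0.2],[0,0,0]]]}}

```text
t: 6.48
ee_pos: [564.8, 204.3, 158.1]
orientation: [-1.24, -2.886, 0.001]
ft_force: [0.3, 0.1, -1.9]
width: 33.1
grasp_force: 30.0
```

>>> {"name": "apply_moves", "arguments": {"targets": [[-1,[0,0,-0.5],[0,0,0]],[-1,[0,0,-0.7],[0,0,0]],[-1,[0,0,-0.7],[0,0,0]],[-1,[0,0,-0.74],[0,0,0]],[-1,[0.59,-0.35,0],[0,0,0]],[-1,[0.58,-0.36,0],[0,0,0]],[-1,[0.59,-0.35,0],[0,0,0]],[-1,[0.59,-0.36,0],[0,0,0]]]}}

```text
t: 7.48
ee_pos: [431.4, 240.9, 290.3]
orientation: [1.24, 2.886, 0.001]
ft_force: [0.1, -0.2, -3.6]
width: 33.4
grasp_force: 30.0
```

>>> {"name": "apply_moves", "arguments": {"targets": [[-1,[0.58,-0.35,0],[0,0,0]],[-1,[0.62,0.28,0],[0,0,0]],[-1,[0.61,0.28,0],[0,0,0]],[-1,[0.62,0.28,0],[0,0,0]],[-1,[0.61,0.28,0],[0,0,0]],[-1,[0.62,0.28,0],[0,0,0]],[-1,[0.46,0.44,0.24],[0,0,0]],[-1,[0.47,0.44,0.24],[0,0,0]]]}}

```text
t: 8.48
ee_pos: [344.3, 474.8, 266.3]
orientation: [1.24, 2.886, 0.002]
ft_force: [0.3, -0.1, -1.9]
width: 33.2
grasp_force: 30.0
```

>>> {"name": "apply_moves", "arguments": {"targets": [[-1,[0.46,0.44,0.24],[0,0,0]],[-1,[0.47,0.44,0.24],[0,0,0]],[-1,[0.19,0.59,0.56],[0,0,0]],[-1,[0.18,0.59,0.56],[0,0,0]],[-1,[0.19,0.59,0.56],[0,0,0]],[-1,[0.18,0.59,0.56],[0,0,0]],[-1,[0.19,0.59,0.56],[0,0,0]],[-1,[0,0,0.2],[0,0,0]]]}}

```text
t: 9.48
ee_pos: [419.5, 673.3, 89.2]
orientation: [-1.24, -2.886, 0.003]
ft_force: [-0.5, -0.6, -2.9]
width: 33.0
grasp_force: 30.0
```

```bash
python3 - <<'E'
from h import *
o=ctrl.get_obs();print(o["t"],o["ee_pos"],o["width"],o["ft_force"],R.from_rotvec(o["orientation"]).as_matrix().round(3).tolist())
im=ctrl.get_image("wrist");cv2.imwrite("pics/w3.png",cv2.resize(im["pixels"],(640,480)))
E
```

```text
9.475 [419.50793025 673.28505418  89.23399895] 33.0061547474786 [-0.49400525 -0.5751347  -2.92189806] [[-0.689, 0.725, -0.001], [0.725, 0.689, -0.002], [-0.0, -0.002, -1.0]]
```

View pics/w3.png

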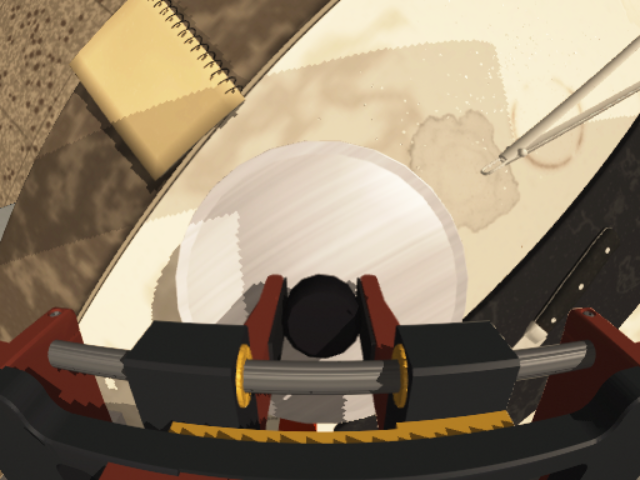

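The lid hangs level over a bare piece of worktop at (320,250), with the board at right and the front edge at left both clear. Lowering it now.

>>> {"name": "apply_moves", "arguments": {"targets": [[-1,[0.1,0.2,0.35],[0,0,0]],[-1,[0.1,0.2,0.35],[0,0,0]],[-1,[0,0,0.25],[0,0,0]],[-1,[0,0,0.12],[0,0,0]],[-1,[0,0,0.08],[0,0,0]],[-1,[0,0,0],[0,0,0]]]}}

```text
t: 10.28
ee_pos: [427.4, 694.1, 34.9]
orientation: [1.241, 2.886, 0.002]
ft_force: [-0.4, -1.1, 0.1]
width: 33.0
grasp_force: 30.0
```

>>> {"name": "apply_moves", "arguments": {"targets": [[-1,[0,0,0],[0,0,0]],[-1,[0,0,0],[0,0,0]]]}}

```text
t: 10.52
ee_pos: [427.4, 694.1, 34.8]
orientation: [1.24, 2.886, 0.001]
ft_force: [1.9, -1.6, 0.8]
width: 33.1
grasp_force: 30.0
```

>>> {"name": "apply_moves", "arguments": {"targets": [[-1,[0,0,0.06],[0,0,0]],[-1,[0,0,0.06],[0,0,0]],[-1,[0,0,0],[0,0,0]]]}}

```text
t: 10.9
ee_pos: [427.3, 694.0, 27.9]
orientation: [1.241, 2.886, 0.001]
ft_force: [1.6, -0.4, 1.5]
width: 33.1
grasp_force: 30.0
```

>>> {"name": "apply_moves", "arguments": {"targets": [[-1,[0,0,0.04],[0,0,0]],[-1,[0,0,0],[0,0,0]]]}}

```text
t: 11.15
ee_pos: [427.1, 694.0, 25.9]
orientation: [-1.24, -2.886, -0.0]
ft_force: [2.0, -0.7, 1.8]
width: 33.3
grasp_force: 30.0
```

```bash
python3 - <<'E'
from h import *
for i in range(3):
    o=ctrl.get_obs();print(o["ee_pos"],o["ft_force"],o["moment"]);ctrl.get_image("wrist")
E
```

```text
[427.06508538 693.95766253  25.91998127] [ 1.98987808 -0.71903867  1.84290497] [-0.01104264 -0.17077379 -0.0305967 ]
[427.02832982 693.97561607  25.97860582] [ 1.56466299 -0.54389812  1.57704208] [-0.00023816 -0.17390983 -0.08192468]
[427.01595093 693.9893569   26.03613159] [ 1.74897498 -0.09393192  0.66378842] [ 0.04441675 -0.18454203 -0.09141034]
```

>>> {"name": "apply_moves", "arguments": {"targets": [[1,[0,0,0],[0,0,0]],[1,[0,0,0],[0,0,0]],[1,[0,0,0],[0,0,0]],[1,[0,0,0],[0,0,0]],[1,[0,0,-0.4],[0,0,0]],[1,[0,0,-0.8],[0,0,0]],[1,[0,0,-0.8],[0,0,0]]]}}

```text
t: 12.18
ee_pos: [427.2, 694.1, 128.7]
orientation: [1.24, 2.886, 0.001]
ft_force: [0.1, 0.2, -0.3]
width: 87.8
grasp_force: 0.0
```

```bash
python3 - <<'E'
from h import *
o=ctrl.get_obs();print(o["t"],o["ee_pos"],o["qpos"])
im=ctrl.get_image("wrist");sc=ctrl.get_image("scene");sd=ctrl.get_image("side")
a=cv2.resize(im["pixels"],(480,360));b=cv2.resize(sd["pixels"][60:200,210:400],(320,240))
c=cv2.resize(sc["pixels"][240:384,270:400],(320,360))
W=np.zeros((600,800,3),np.uint8);W[:360,:480]=a;W[:360,480:]=c;W[360:,:320]=b
cv2.imwrite("pics/c2.png",W)
print([(d["score"],d["xy"],wz(im,o,d["xy"],0)) for d in ctrl.pinpoint("lid","wrist")])
p=np.array(o["ee_pos"])
print("predicted knob px",wproj(im,o,[427,694,56])*480/512)
plan([((350,560,220),44.5,0,1,48),((350,400,240),44.5,0,1,48),((386,303,210),44.5,0,1,48)],((427,694,o["ee_pos"][2]),43.5,0))
E
```

```text
12.175 [427.24320141 694.1441014  128.667086  ] [1.00445553e+00 7.97385464e-01 1.19091243e+00 1.32930858e-05
 1.15244631e+00 2.45265544e-01]
[(0.84, [258.3, 182.3], array([430.09572563, 692.49167191,   0.        ]))]
predicted knob px [241.08842174 183.92236314]
[[1, [-0.22, -0.74, -0.46], [0.0, 0.0, -0.003]], [1, [-0.22, -0.74, -0.45], [0.0, 0.0, -0.003]], [1, [-0.21, -0.74, -0.46], [0.0, 0.0, -0.002]], [1, [-0.21, -0.75, -0.46], [0.0, 0.0, -0.003]], [1, [-0.57, -0.56, -0.1], [0.0, 0.0, -0.0]], [1, [-0.57, -0.56, -0.1], [0.0, 0.0, -0.0]], [1, [-0.58, -0.56, -0.1], [0.0, 0.0, -0.0]], [1, [-0.57, -0.56, -0.1], [0.0, 0.0, -0.0]]]
[[1, [-0.63, -0.28, 0.2], [0.0, 0.0, -0.0]], [1, [-0.63, -0.28, 0.2], [0.0, 0.0, -0.0]], [1, [-0.63, -0.29, 0.2], [0.0, 0.0, -0.0]]]
end [386.  302.7 210.2] [0.71 0.7  0.  ] [ 0.  0. -1.]
```

View pics/c2.png

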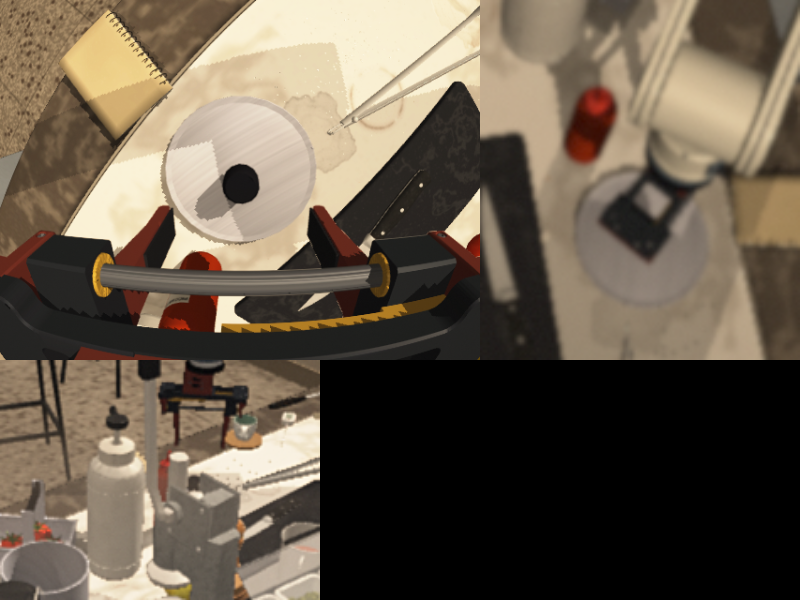

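The lid lies flat with its knob up at (240,183) in the wrist view, about (429,693) in the world. The red bottle and the cutting board are undisturbed. Next is the tray.

>>> {"name": "apply_moves", "arguments": {"targets": [[1,[-0.22,-0.74,-0.46],[0,0,-0.003]],[1,[-0.22,-0.74,-0.45],[0,0,-0.003]],[1,[-0.21,-0.74,-0.46],[0,0,-0.003]],[1,[-0.21,-0.75,-0.46],[0,0,-0.003]],[1,[-0.57,-0.56,-0.1],[0,0,0]],[1,[-0.57,-0.56,-0.1],[0,0,0]],[1,[-0.58,-0.56,-0.1],[0,0,0]],[1,[-0.57,-0.56,-0.1],[0,0,0]]]}}

```text
t: 13.38
ee_pos: [349.8, 397.8, 236.7]
orientation: [-1.212, -2.897, 0.004]
ft_force: [1.4, -0.3, 0.3]
width: 87.8
grasp_force: 0.0
```

>>> {"name": "apply_moves", "arguments": {"targets": [[1,[-0.63,-0.28,0.2],[0,0,0]],[1,[-0.63,-0.28,0.2],[0,0,0]],[1,[-0.63,-0.29,0.2],[0,0,0]],[1,[0,0,0],[0,0,0]]]}}

```text
t: 13.88
ee_pos: [385.8, 300.3, 206.1]
orientation: [-1.216, -2.895, 0.006]
ft_force: [-0.9, 0.5, -0.1]
width: 87.2
grasp_force: 0.0
```

```bash
python3 - <<'E'
from h import *
im=ctrl.get_image("wrist");o=ctrl.get_obs();im=ctrl.get_image("wrist")
print(o["t"],o["ee_pos"],R.from_rotvec(o["orientation"]).as_matrix()[:,1])
cv2.imwrite("pics/w4.png",cv2.resize(im["pixels"],(640,480)))
for l,z in(("tray",0),("tray_lip",23),("pot",0)):
  print(l,[(d["score"],wz(im,o,d["xy"],z)) for d in ctrl.pinpoint(l,"wrist")])
for l in [0,1]:
  v=np.array([.707,-.707]) if l else np.array([0,0])
  print(wproj(im,o,[386+v[0]*55,303+v[1]*55,138])*1.25)
E
```

```text
13.925 [386.14312042 301.74748246 206.80376188] [ 0.71376435  0.70038249 -0.00219719]
tray [(0.71, array([385.21048566, 300.68749629,   0.        ]))]
tray_lip [(0.75, array([312.87470307, 225.74218489,  23.        ]))]
pot [(0.73, array([567.76290043, 197.19294693,   0.        ]))]
[323.42401375 245.73445603]
[323.94132908 319.22974792]
```

View pics/w4.png

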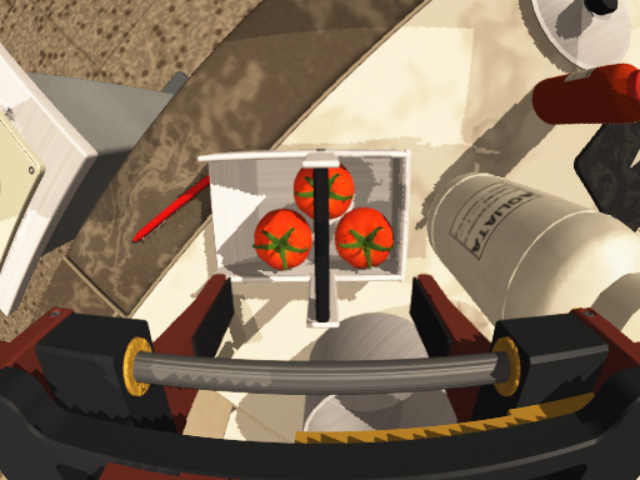

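The bar stands vertical at column 322, rows 168–320, as predicted, so I go straight down and grip.

>>> {"name": "apply_moves", "arguments": {"targets": [[1,[0,0.01,0.7],[0,0,0]],[1,[0,0.01,0.7],[0,0,0]],[1,[0,0,0.56],[0,0,0]],[1,[0,0,0],[0,0,0]],[-1,[0,0,0],[0,0,0]],[-1,[0,0,0],[0,0,0]],[-1,[0,0,0],[0,0,0]],[-1,[0,0,0],[0,0,0]]]}}

```text
t: 15.12
ee_pos: [387.5, 303.5, 110.2]
orientation: [1.213, 2.897, 0.001]
ft_force: [-0.4, 0.4, -0.5]
width: 51.3
grasp_force: 0.0
```

>>> {"name": "apply_moves", "arguments": {"targets": [[-1,[0,0,0],[0,0,0]],[-1,[0,0,0],[0,0,0]],[-1,[0,0,0],[0,0,0]],[-1,[0,0,0],[0,0,0]]]}}

```text
t: 15.62
ee_pos: [386.8, 303.0, 109.5]
orientation: [-1.213, -2.897, 0.002]
ft_force: [-3.3, -2.8, 3.0]
width: 11.2
grasp_force: 2.2
```

```bash
cat >> h.py <<'E'
POT=np.array([566,203.])
def lipw(back,z,psi,t,h=109.5):
    y=np.array([np.cos(np.radians(psi)),np.sin(np.radians(psi))]);T=np.radians(t)
    f=-107*np.cos(T)+(h-23)*np.sin(T);u=107*np.sin(T)+(h-23)*np.cos(T)
    return (*(POT+y*(back-f)),z+u)
E
python3 - <<'E'
from h import *
o=ctrl.get_obs();print(o["ee_pos"],o["width"],o["grasp_force"],o["t"])
W=[((387,303,130),44.5,0,-1,10),((387,303,280),44.5,0,-1,40),((470,172,280),25,0,-1,40),(lipw(-70,190,15,0),15,0,-1,40)]
W+=[(lipw(-40,185,15,t),15,t,-1,30) for t in (10,20)]+[(lipw(20,140,15,20),15,20,-1,25)]
plan(W,((387,303,109.5),44.5,0))
print([np.round(lipw(20,140,15,t)).tolist() for t in (20,30,40,50)])
E
```

```text
[386.84483132 303.02350385 109.54925887] 11.238362112413876 2.230161130428314 15.625
[[-1, [0.0, 0.0, -0.14], [0.0, 0.0, 0.0]], [-1, [0.0, 0.0, -0.13], [0.0, 0.0, 0.0]], [-1, [0.0, 0.0, -0.14], [0.0, 0.0, 0.0]], [-1, [0.0, 0.0, -0.75], [0.0, 0.0, 0.0]], [-1, [0.0, 0.0, -0.75], [0.0, 0.0, 0.0]], [-1, [0.0, 0.0, -0.75], [0.0, 0.0, 0.0]], [-1, [0.0, 0.0, -0.75], [0.0, 0.0, 0.0]], [-1, [-0.76, -0.16, 0.0], [0.0, 0.0, 0.054]]]
[[-1, [-0.77, -0.1, 0.0], [0.0, 0.0, 0.054]], [-1, [-0.77, -0.03, 0.0], [0.0, 0.0, 0.055]], [-1, [-0.78, 0.03, 0.0], [0.0, 0.0, 0.054]], [-1, [-0.09, 0.68, 0.02], [0.0, 0.0, 0.028]], [-1, [-0.07, 0.69, 0.02], [0.0, 0.0, 0.027]], [-1, [-0.03, 0.69, 0.01], [0.0, 0.0, 0.028]], [-1, [-0.01, 0.69, 0.02], [0.0, 0.0, 0.028]], [-1, [0.0, 0.26, -0.25], [-0.111, 0.0, -0.0]]]
[[-1, [0.0, -0.33, -0.34], [-0.111, 0.0, -0.0]], [-1, [0.0, 0.27, 0.42], [-0.0, 0.0, -0.0]], [-1, [0.0, 0.28, 0.42], [-0.0, 0.0, -0.0]], [-1, [0.01, 0.27, 0.42], [-0.0, 0.0, -0.0]]]
end [653.9 226.8 257.7] [0.91 0.24 0.34] [ 0.33  0.09 -0.94]
[[654.0, 227.0, 258.0], [633.0, 221.0, 268.0], [611.0, 215.0, 275.0], [588.0, 209.0, 278.0]]
```

>>> {"name": "apply_moves", "arguments": {"targets": [[-1,[0,0,0],[0,0,0]],[-1,[0,0,0],[0,0,0]],[-1,[0,0,-0.14],[0,0,0]],[-1,[0,0,-0.13],[0,0,0]],[-1,[0,0,-0.14],[0,0,0]],[-1,[0,0,0],[0,0,0]]]}}

```text
t: 16.38
ee_pos: [387.8, 303.7, 130.9]
orientation: [1.212, 2.897, 0.002]
ft_force: [0.4, 1.0, -6.9]
width: 10.1
grasp_force: 30.0
```

```bash
python3 - <<'E'
from h import *
o=ctrl.get_obs();im=ctrl.get_image("wrist");print(o["t"],o["ee_pos"],R.from_rotvec(o["orientation"]).as_matrix()[:,1:].round(3).tolist(),o["moment"],o["qpos"])
for l in("tray","tray_lip"): print(l,[(d["score"],wz(im,o,d["xy"],20 if l=="tray" else 43)) for d in ctrl.pinpoint(l,"wrist")])
E
```

```text
16.375 [387.7678757  303.72533528 130.88948221] [[0.712, 0.001], [0.702, 0.001], [0.002, -1.0]] [ 0.01158263  0.04246873 -0.03739034] [ 6.40307917e-01  3.68865222e-01  1.98529907e+00 -3.66458274e-05
  7.85806492e-01 -1.37764015e-01]
tray [(0.68, array([389.12443849, 300.21994277,  20.        ]))]
tray_lip [(0.81, array([315.73947447, 225.6073142 ,  43.        ]))]
```

The tray is held with 30 N, carries about 7 N and stays level. Carrying it on.

>>> {"name": "apply_moves", "arguments": {"targets": [[-1,[0,0,-0.5],[0,0,0]],[-1,[0,0,-0.75],[0,0,0]],[-1,[0,0,-0.75],[0,0,0]],[-1,[0,0,-0.6],[0,0,0]],[-1,[0,0,-0.4],[0,0,0]],[-1,[-0.4,-0.08,0],[0,0,0.028]],[-1,[-0.6,-0.11,0],[0,0,0.042]],[-1,[-0.69,-0.06,0],[0,0,0.049]]]}}

```text
t: 17.52
ee_pos: [433.3, 230.7, 279.8]
orientation: [-1.48, -2.771, 0.001]
ft_force: [0.4, -0.2, -6.5]
width: 9.8
grasp_force: 30.0
```

>>> {"name": "apply_moves", "arguments": {"targets": [[-1,[-0.7,0,0],[0,0,0.049]],[-1,[-0.69,0.03,0],[0,0,0.049]],[-1,[-0.1,0.4,0.02],[0,0,0.02]],[-1,[-0.08,0.6,0.02],[0,0,0.025]],[-1,[-0.04,0.6,0.01],[0,0,0.028]],[-1,[-0.02,0.6,0.02],[0,0,0.02]],[-1,[0,0.4,0],[0,0,0.018]],[-1,[0,0,0],[0,0,0]]]}}

```text
t: 18.52
ee_pos: [597.8, 208.4, 275.5]
orientation: [-1.911, -2.493, 0.002]
ft_force: [-0.6, 0.2, -6.2]
width: 9.9
grasp_force: 30.0
```

```bash
python3 - <<'E'
from h import *
o=ctrl.get_obs();print(o["t"],o["ee_pos"],R.from_rotvec(o["orientation"]).as_matrix()[:,1:].round(3).tolist(),o["qpos"],o["ft_force"])
sd=ctrl.get_image("side");sc=ctrl.get_image("scene");im=ctrl.get_image("wrist")
W=np.zeros((600,800,3),np.uint8);W[:300,:400]=cv2.resize(sd["pixels"][60:240,150:390],(400,300));W[:300,400:]=cv2.resize(sc["pixels"][90:270,150:390],(400,300));W[300:,:400]=cv2.resize(im["pixels"],(400,300))
cv2.imwrite("pics/c3.png",W)
q=R.from_rotvec(o["orientation"]).as_matrix()[:,1];psi=np.degrees(np.arctan2(q[1],q[0]));print(psi)
W=[(lipw(-40,185,15,t),15,t,-1,30) for t in (10,20)]+[(lipw(20,140,15,20),15,20,-1,25)]
plan(W,(o["ee_pos"],psi,0))
plan([(lipw(20,140,15,t),15,t,-1,50) for t in range(25,51,5)],(lipw(20,140,15,20),15,20))
E
```

```text
18.525 [597.82600501 208.44015924 275.50389628] [[0.966, -0.001], [0.26, -0.0], [-0.001, -1.0]] [3.16684646e-01 3.83055111e-01 1.56232253e+00 4.94373980e-06
 1.19742141e+00 5.38440957e-02] [-0.62462469  0.21757872 -6.21957416]
15.059548628782151
[[-1, [0.06, 0.36, -0.27], [-0.111, -0.0, 0.001]], [-1, [-0.0, -0.33, -0.34], [-0.111, 0.0, -0.0]], [-1, [-0.0, 0.27, 0.42], [-0.0, 0.0, -0.0]], [-1, [-0.0, 0.28, 0.42], [-0.0, 0.0, -0.0]], [-1, [-0.0, 0.27, 0.42], [-0.0, 0.0, -0.0]]]
end [653.9 226.6 257.7] [0.91 0.24 0.34] [ 0.33  0.09 -0.94]
[[-1, [-0.0, -0.16, -0.18], [-0.056, -0.0, 0.0]], [-1, [-0.0, -0.16, -0.18], [-0.055, 0.0, 0.0]], [-1, [-0.0, -0.16, -0.18], [-0.056, 0.0, 0.0]], [-1, [-0.0, -0.16, -0.18], [-0.055, 0.0, 0.0]], [-1, [-0.0, -0.15, -0.18], [-0.056, -0.0, 0.0]], [-1, [-0.0, -0.16, -0.18], [-0.055, 0.0, 0.0]]]
end [587.8 208.9 277.7] [0.62 0.17 0.77] [ 0.74  0.2  -0.64]
```

View pics/c3.png

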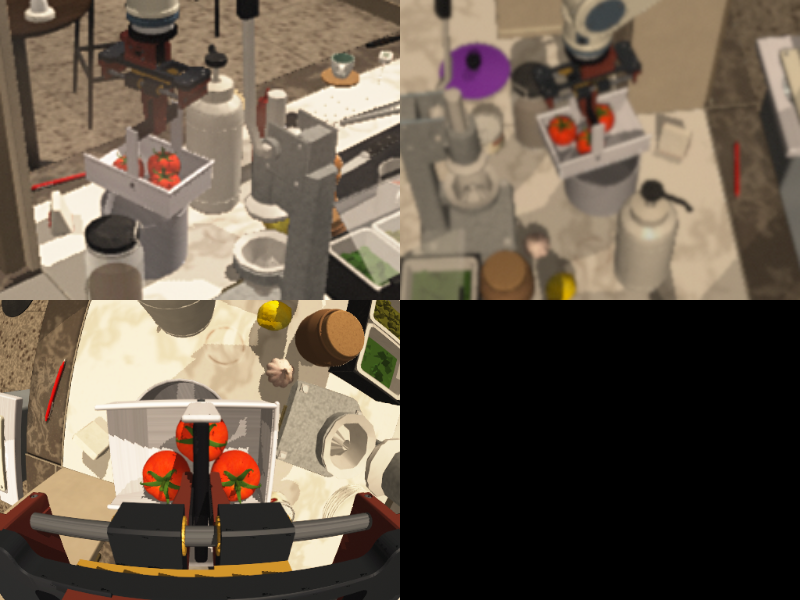

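The tray is level over the pot with all three tomatoes in it, the jar, mixer and pump are clear, and the pot rim shows below it. Now tilt to 20° and lower the lip to just above the rim.

>>> {"name": "apply_moves", "arguments": {"targets": [[-1,[0.06,0.36,-0.27],[-0.111,0,0.001]],[-1,[0,-0.33,-0.34],[-0.111,0,0]],[-1,[0,0.27,0.42],[0,0,0]],[-1,[0,0.28,0.42],[0,0,0]],[-1,[0,0.27,0.42],[0,0,0]],[-1,[0,0,0],[0,0,0]]]}}

```text
t: 19.42
ee_pos: [652.3, 226.1, 257.1]
orientation: [1.769, 2.304, 0.401]
ft_force: [-1.1, 0.3, -6.3]
width: 9.8
grasp_force: 30.0
```

```bash
python3 - <<'E'
from h import *
sd=ctrl.get_image("side");o=ctrl.get_obs();im=ctrl.get_image("wrist");m=R.from_rotvec(o["orientation"]).as_matrix();print(o["t"],o["ee_pos"],m[:,1:].round(3).tolist(),o["width"],o["qpos"])
print("lip from kin",np.array(o["ee_pos"])+m@np.array([0,-107,86.5]))
for n in("side","wrist"): print(n,[(d["score"],d["xy"]) for d in ctrl.pinpoint("tray_lip",n)])
L=np.array([585,208,140.]);print(proj(sd,L),wproj(im,o,L))
for d in ctrl.pinpoint("tray_lip","side"): print(atz(sd,d["xy"],140))
for d in ctrl.pinpoint("tray_lip","wrist"): print(wz(im,o,d["xy"],140))
print([(d["score"],wz(im,o,d["xy"],0)) for d in ctrl.pinpoint("pot","wrist")],[(d["score"],atz(sd,d["xy"],0)) for d in ctrl.pinpoint("pot","side")])
E
```

```text
19.475 [652.05806801 226.04034144 257.7885897 ] [[0.909, 0.327], [0.243, 0.087], [0.339, -0.941]] 9.385037641987251 [ 0.32636138  0.34662453  1.70473236 -0.03256608  0.74563234  0.08499742]
lip from kin [583.1100382  207.57911433 140.15950197]
side [(0.76, [238.9, 175.9])]
wrist [(0.69, [143.1, 195.4]), (0.32, [130.3, 166.9])]
[241.57048832 176.05363143] [142.5897315  191.12842285]
[579.71608208 202.32861603 140.        ]
[586.10450857 203.98896199 140.        ]
[569.97371454 228.66057654 140.        ]
[(0.58, array([564.23067676, 202.23332991,   0.        ]))] [(0.62, array([566.95543383, 205.85292027,   0.        ]))]
```

The lip is within 3 mm of plan. Tipping gradually.

>>> {"name": "apply_moves", "arguments": {"targets": [[-1,[0,-0.16,-0.18],[-0.056,0,0]],[-1,[0,-0.16,-0.18],[-0.055,0,0]],[-1,[0,-0.16,-0.18],[-0.056,0,0]],[-1,[0,-0.08,-0.09],[-0.028,0,0]],[-1,[0,-0.08,-0.09],[-0.028,0,0]],[-1,[0,0,0],[0,0,0]],[-1,[0,0,0],[0,0,0]],[-1,[0,0,0],[0,0,0]]]}}

```text
t: 20.82
ee_pos: [611.0, 215.2, 276.6]
orientation: [1.592, 2.073, 0.757]
ft_force: [0.4, 0.0, -2.8]
width: 10.0
grasp_force: 30.0
```

>>> {"name": "apply_moves", "arguments": {"targets": [[-1,[0,-0.08,-0.09],[-0.028,0,0]],[-1,[0,-0.08,-0.09],[-0.028,0,0]],[-1,[0,0,0],[0,0,0]],[-1,[0,0,0],[0,0,0]],[-1,[0,0,0],[0,0,0]],[-1,[0,0,0],[0,0,0]]]}}

```text
t: 21.58
ee_pos: [599.4, 211.8, 277.5]
orientation: [1.546, 2.012, 0.833]
ft_force: [-0.6, 0.3, -3.3]
width: 10.0
grasp_force: 30.0
```

```bash
python3 - <<'E'
from h import *
o=ctrl.get_obs();im=ctrl.get_image("wrist");sd=ctrl.get_image("side");m=R.from_rotvec(o["orientation"]).as_matrix();print(o["t"],o["ee_pos"],m[:,1:].round(3).tolist(),o["ft_force"],o["width"])
print("lip from kin",np.array(o["ee_pos"])+m@np.array([0,-107,86.5]))
W=np.zeros((450,800,3),np.uint8);W[:300,:400]=cv2.resize(im["pixels"],(400,300));W[:300,400:]=cv2.resize(sd["pixels"][90:225,170:350],(400,300))
cv2.imwrite("pics/c4.png",W[:300])
for n in("wrist","side","scene"):print(n,[(round(d["score"],2),d["xy"]) for d in ctrl.pinpoint("tomato_a_center",n)] if n!="scene" else 0)
E
```

```text
21.575 [599.35610321 211.79142908 277.45322563] [[0.683, 0.683], [0.182, 0.182], [0.707, -0.707]] [-0.61429217  0.31653998 -3.28557569] 9.997885741359221
lip from kin [585.37597535 208.04078042 140.625821  ]
wrist [(0.77, [110.6, 204.2])]
side []
scene 0
```

View pics/c4.png

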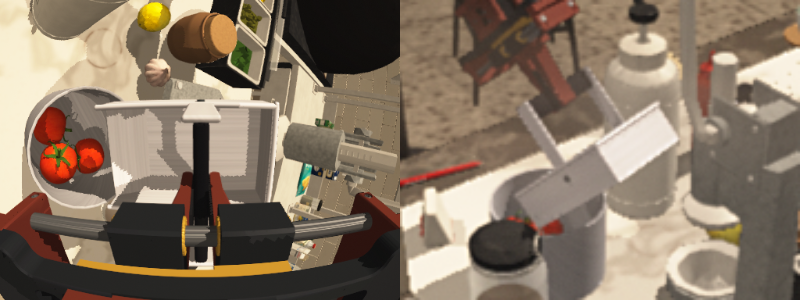

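All three tomatoes are in the pot at (65,145) in the wrist view, and the tray is empty. Returning it by the way it came.

```bash
python3 - <<'E'
from h import *
o=ctrl.get_obs()
plan([((600,213,325),15,45,-1,40),((600,208,310),15,0,-1,45),((470,172,300),25,0,-1,45),((387,303,280),44.5,0,-1,45),((387,303,140),44.5,0,-1,45),((387,303,117),44.5,0,-1,12),((387,303,111),44.5,0,-1,3)],((599.4,211.8,277.5),15,45))
E
```

```text
[[-1, [0.01, 0.34, -0.33], [0.0, 0.0, 0.0]], [-1, [0.01, 0.34, -0.33], [0.0, 0.0, 0.0]], [-1, [-0.02, -0.05, 0.04], [0.1, 0.0, 0.0]], [-1, [-0.02, -0.03, 0.04], [0.1, 0.0, -0.0]], [-1, [-0.02, -0.03, 0.06], [0.1, -0.0, 0.0]], [-1, [-0.02, -0.03, 0.05], [0.1, -0.0, 0.0]], [-1, [-0.02, -0.01, 0.06], [0.1, -0.0, 0.0]], [-1, [-0.01, -0.9, 0.07], [0.0, 0.0, -0.037]]]
[[-1, [0.05, -0.9, 0.06], [0.0, 0.0, -0.037]], [-1, [0.1, -0.89, 0.07], [0.0, 0.0, -0.037]], [-1, [0.77, -0.1, 0.1], [0.0, 0.0, -0.054]], [-1, [0.77, -0.03, 0.1], [0.0, 0.0, -0.054]], [-1, [0.78, 0.03, 0.1], [0.0, 0.0, -0.055]], [-1, [0.77, 0.09, 0.1], [0.0, 0.0, -0.054]], [-1, [-0.0, 0.0, 0.7], [0.0, 0.0, 0.0]], [-1, [-0.0, 0.0, 0.7], [0.0, 0.0, 0.0]]]
[[-1, [-0.0, 0.0, 0.7], [0.0, 0.0, 0.0]], [-1, [-0.0, 0.0, 0.7], [0.0, 0.0, 0.0]], [-1, [-0.0, 0.0, 0.23], [0.0, 0.0, 0.0]], [-1, [-0.0, 0.0, 0.23], [0.0, 0.0, 0.0]], [-1, [-0.0, 0.0, 0.06], [0.0, 0.0, 0.0]], [-1, [-0.0, 0.0, 0.06], [0.0, 0.0, 0.0]]]
end [386.7 303.  111. ] [0.71 0.7  0.  ] [ 0. -0. -1.]
```

>>> {"name": "apply_moves", "arguments": {"targets": [[-1,[0.01,0.34,-0.33],[0,0,0]],[-1,[0.01,0.34,-0.33],[0,0,0]],[-1,[-0.02,-0.05,0.04],[0.1,0,0]],[-1,[-0.02,-0.03,0.04],[0.1,0,0]],[-1,[-0.02,-0.03,0.06],[0.1,0,0]],[-1,[-0.02,-0.03,0.05],[0.1,0,0]],[-1,[-0.02,-0.01,0.06],[0.1,0,0]],[-1,[-0.01,-0.9,0.07],[0,0,-0.037]]]}}

```text
t: 22.78
ee_pos: [560.8, 196.8, 303.0]
orientation: [-1.839, -2.546, 0.003]
ft_force: [-0.8, 0.2, -3.7]
width: 9.9
grasp_force: 30.0
```

>>> {"name": "apply_moves", "arguments": {"targets": [[-1,[0.05,-0.9,0.06],[0,0,-0.037]],[-1,[0.1,-0.89,0.07],[0,0,-0.037]],[-1,[0.77,-0.1,0.1],[0,0,-0.054]],[-1,[0.77,-0.03,0.1],[0,0,-0.054]],[-1,[0.78,0.03,0.1],[0,0,-0.055]],[-1,[0.77,0.09,0.1],[0,0,-0.054]],[-1,[0,0,0.5],[0,0,0]],[-1,[0,0,0],[0,0,0]]]}}

```text
t: 23.78
ee_pos: [385.4, 303.0, 253.4]
orientation: [-1.214, -2.896, 0.004]
ft_force: [0.6, -0.6, -4.2]
width: 9.9
grasp_force: 30.0
```

```bash
python3 - <<'E'
from h import *
o=ctrl.get_obs();m=R.from_rotvec(o["orientation"]).as_matrix();print(o["t"],o["ee_pos"],m[:,1:].round(4).tolist())
q=m[:,1];plan([((387,303,135),44.5,0,-1,40),((387,303,117),44.5,0,-1,10),((387,303,111),44.5,0,-1,3)])
E
```

```text
23.775 [385.40311675 302.98628915 253.41843619] [[0.713, -0.0021], [0.7012, -0.0018], [-0.0028, -1.0]]
[[-1, [-0.01, 0.01, 0.79], [-0.001, -0.0, 0.0]], [-1, [-0.01, 0.01, 0.79], [-0.0, -0.0, 0.0]], [-1, [-0.0, 0.01, 0.79], [-0.001, -0.0, 0.0]], [-1, [-0.0, -0.0, 0.18], [0.0, -0.0, 0.0]], [-1, [-0.0, -0.0, 0.18], [0.0, -0.0, 0.0]], [-1, [-0.0, -0.0, 0.06], [0.0, -0.0, 0.0]], [-1, [-0.0, -0.0, 0.06], [0.0, -0.0, 0.0]]]
end [387.  303.2 110.9] [0.71 0.7  0.  ] [ 0.  0. -1.]
```

>>> {"name": "apply_moves", "arguments": {"targets": [[-1,[0,0,0.79],[0,0,0]],[-1,[0,0,0.79],[0,0,0]],[-1,[0,0,0.79],[0,0,0]],[-1,[0,0,0.18],[0,0,0]],[-1,[0,0,0.18],[0,0,0]],[-1,[0,0,0.06],[0,0,0]],[-1,[0,0,0],[0,0,0]],[-1,[0,0,0],[0,0,0]]]}}

```text
t: 24.78
ee_pos: [386.8, 303.4, 115.9]
orientation: [1.216, 2.896, 0.001]
ft_force: [0.2, 0.2, -3.7]
width: 10.0
grasp_force: 30.0
```

>>> {"name": "apply_moves", "arguments": {"targets": [[-1,[0,0,0.06],[0,0,0]],[-1,[0,0,0.05],[0,0,0]],[-1,[0,0,0],[0,0,0]]]}}

```text
t: 25.15
ee_pos: [386.5, 303.1, 109.8]
orientation: [1.216, 2.896, -0.0]
ft_force: [0.0, -1.2, 1.3]
width: 10.0
grasp_force: 30.0
```

Contact: the force has changed sign at the original height. Release and retreat.

>>> {"name": "apply_moves", "arguments": {"targets": [[1,[0,0,0],[0,0,0]],[1,[0,0,0],[0,0,0]],[1,[0,0,0],[0,0,0]],[1,[0,0,0],[0,0,0]],[1,[0,0,0],[0,0,0]],[1,[0,0,-0.4],[0,0,0]],[1,[0,0,-0.9],[0,0,0]],[1,[0,0,-0.9],[0,0,0]]]}}

```text
t: 26.15
ee_pos: [386.0, 302.9, 220.6]
orientation: [-1.216, -2.896, 0.002]
ft_force: [0.9, 0.8, -1.0]
width: 85.3
grasp_force: 0.0
```

>>> {"name": "apply_moves", "arguments": {"targets": [[1,[0,0,-0.9],[0,0,0]],[1,[0,0,-0.9],[0,0,0]],[1,[0,0,-0.9],[0,0,0]],[1,[0,0,0],[0,0,0]]]}}

```text
t: 26.65
ee_pos: [387.8, 304.2, 358.2]
orientation: [1.215, 2.893, 0.009]
ft_force: [0.5, -0.6, 0.3]
width: 87.9
grasp_force: 0.0
```

```bash
python3 - <<'E'
from h import *
o=ctrl.get_obs();im=ctrl.get_image("wrist");sd=ctrl.get_image("side");print(o["t"],o["ee_pos"])
W=np.zeros((300,800,3),np.uint8);W[:,:400]=cv2.resize(im["pixels"],(400,300));W[:,400:]=cv2.resize(sd["pixels"][60:240,150:390],(400,300))
cv2.imwrite("pics/c5.png",W)
for l,z in(("tray",0),("tray_lip",23),("pot",0),("timer",0),("sauce_bottle",0),("tomato_a_center",36)):
  print(l,[(round(d["score"],2),wz(im,o,d["xy"],z).round()) for d in ctrl.pinpoint(l,"wrist")])
E
```

```text
26.65 [387.77638162 304.22261504 358.24287023]
tray [(0.71, array([490.,  31.,   0.])), (0.56, array([387., 299.,   0.]))]
tray_lip [(0.65, array([314., 223.,  23.])), (0.63, array([425., 676.,  23.]))]
pot [(0.71, array([571., 202.,   0.])), (0.23, array([473., 569.,   0.])), (0.18, array([573., 151.,   0.]))]
timer [(0.77, array([396., 114.,   0.]))]
sauce_bottle [(0.76, array([482., 573.,   0.])), (0.75, array([394., 121.,   0.]))]
tomato_a_center [(0.92, array([590., 177.,  36.]))]
```

View pics/c5.png

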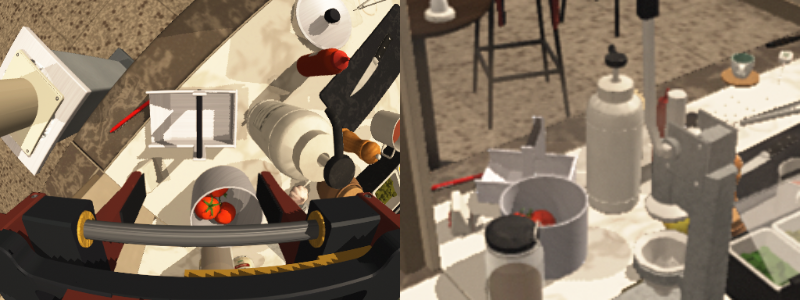

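The tray stands empty and upright at (195,120). The three tomatoes are in the pot at (215,208), the lid lies flat at (322,22), and the red bottle and pump have not moved. Handing in.

```bash
python3 -c "
from h import *
print(ctrl.close_job())"
```

```text
the job is handed in; nothing more can be done
None
```

I handed the job in after about 27 s of the 72 s: all three tomatoes are in the pot, the lid lies flat with its knob up on the worktop, the empty tray is back upright, and the timer and red bottle look undisturbed; no verdict came back.

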